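Swap the hidden coin cup at the laundry counter

ROBOT

A 6-joint arm with a two-finger parallel gripper is mounted at the origin on the work surface. World frame = base frame: x ahead of the robot, y to its left, z up, the work surface at z = 0. Lengths are in mm, angles in rad, forces in N, time in s.
With the tool pointing down it reaches from about 300 to 825 mm from the base axis. Payload 5.4 kg.
Tool frame: the origin (TCP) lies midway between the tips of the shut fingers; the grasp point (between the pads) lies bot.grip_depth behind it (bot.grip_depth is the distance from the TCP to the grasp point, in mm); z points along the fingers, y is the line along which they close (so a half turn about z gives the same grasp; the last joint's range is limited). The gripper opens to 92 mm and grips with 3 to 60 N. Pads are 20 mm wide; open, the fingers measure 128 mm over their backs; the gripper's body (75 mm by 189 mm) begins 69 mm behind the grasp point.
Start: joints at [-1.371, 0.158, 1.597, -0, 1.386, -0.21], TCP at [229.07, -527.383, 214.601] pointing down, gripper open.
Joint ranges: [-2.91, 2.91], [-0.94, 2.29], [0.18, 2.7], [-1.29, 4.43], [0.17, 2.64], [-3, 3]. Speed limits (rad/s): [2.57, 2.57, 3.14, 3.14, 3.14, 3.14].

INTERFACE

Orientations are given as a 3x3 rotation matrix whose columns are the frame's x, y, z axes.
In Python, from workcell import bot gives the robot as it stands.
- The arm moves only by the tool play_rows, never from a script. Its argument "deltas" is a list of rows, each a list of 6 numbers: the shift along the world's x, y, z scaled (see below), then the turn, a rotation vector about the world's x, y, z scaled (see below). In form: [[tx, ty, tz, rx, ry, rz], ...]. A call has exactly 8 rows; each row is the pose to reach, as a shift and turn from the pose commanded when the call began, turning the shorter way round; what a row does not reach only later rows make up. The controller multiplies each number of a shift by 200 mm and each number of a turn by 180 degrees. A row lasts 1/10 s, in which the tool goes at most 50 mm and 8.59 degrees, less where a joint would pass 70% of its speed; a pose out of reach is approached as far as the arm can. A call with a number of a shift or a turn outside -1 to 1 is refused whole. A call with a gripper value outside its range is refused whole. "hand" is the opening, from 0 (shut) to 1 (fully open), set as the call begins (left out, the last holds). The fingers move at their own pace and stop on an object; "newtons" is the grip in N (left out, the last holds). Time passes only in rows, so rows that repeat a pose let the fingers close, or fill a call up. It gives the time, the measured TCP pose, the force, the opening and the grip force at its end, in the units of the state.
- bot.observe(): the state, without advancing time (a new reading comes with each control period).
- bot.snapshot(name): name is "side" or "top" or "wrist"; returns a dict with "frame" (480x640x3 uint8, red, green, blue), "K" (3x3 intrinsics, pixels), "cam_to_world" (4x4, takes a point from camera to world coordinates). Camera axes: x right, y down, z forward; pixel columns grow to the right and rows downward; lengths in mm; the calibration is good to about 2 mm. A picture is of the moment at which its call begins. There is no depth.
- bot.close_job(): hands the job in; it is judged then, once.
The state is a dict: "time_s": time; "q": joint angles; "qvel": joint speeds; "joint_torque": joint torques, N m; "tool_pos": TCP position; "ee_rot": TCP orientation; "wrist_force": force on the tool from outside, world axes, zero at the start; "torque": the same for the moment, N m; "gripper_width": finger opening in mm; "grip_force": force on a finger pad.
Only numpy, scipy, OpenCV 4.12 (cv2) and the standard library are available. Lean on these libraries where they do the work, as an engineer would, in place of code of your own. Each camera call takes 0.05 s, during which the arm holds its last target. There are 200 camera calls.

TASK

The red coin cup is hidden behind the blue and green bottles in the metal caddy: first move both bottles aside so that they stand in the grey side tray, leaving the red cup on its mat meanwhile, then stand the red cup centred on the round cork counting pad. With the bottles still in the side tray, stand the empty yellow cup on the black mat just where the red cup was, and then put each bottle back where it stood, on the mat of its own colour. Keep all four upright throughout, and do not shift or tip the white jar with the orange lid.

Things in the scene. Friction and masses are not known exactly. Their poses are not given: they have to be found in the camera images.
- blue_bottle: Blue plastic supply bottle, upright and loose, about 0.45 kg; origin at the centre of its underside, z up. Body round, 58 mm diameter to 120 mm height, shoulder tapering in above; white cap 36 mm diameter from 146 to 185 mm height with a blue dot on top: grip it by the cap from above. Starts on the mat of its own colour, in front of the red coin cup; the other bottle stands 96 mm to its side.
- green_bottle: Green plastic supply bottle, upright and loose, about 0.45 kg; origin at the centre of its underside, z up. Body round, 58 mm diameter to 120 mm height, shoulder tapering in above; white cap 36 mm diameter from 146 to 185 mm height with a green dot on top: grip it by the cap from above. Starts on the mat of its own colour, in front of the red coin cup; the other bottle stands 96 mm to its side.
- coin_cup: Red open cup, upright and loose, round with straight sides, 56 mm diameter, 60 mm tall, wall 3 mm; origin at the centre of its underside, z up. Grip it across the outside near the rim. Filled with brass and steel coins to about 45 mm height, about 0.35 kg. Starts on the black mat in the caddy, behind the gap between the bottles (axes 73 mm from its own), which block a gripper.
- spare_cup: Yellow open cup, upright and loose, round with straight sides, 56 mm diameter, 60 mm tall, wall 3 mm; origin at the centre of its underside, z up. Grip it across the outside near the rim. Empty, about 0.08 kg. Starts on the bare counter between the robot and the caddy.
- blue_mat: Blue D-shaped mat, fixed on the caddy, 3 mm thick: the place of the blue bottle. A disc of 74 mm diameter whose robot side (-x) is squared out to 86 mm wide and 56 mm from the disc's centre. Origin under the centre of the disc, where the bottle's axis belongs; top face 3 mm above it. The two bottle mats swap sides from start to start.
- green_mat: Green D-shaped mat, fixed on the caddy, 3 mm thick: the place of the green bottle. A disc of 74 mm diameter whose robot side (-x) is squared out to 86 mm wide and 56 mm from the disc's centre. Origin under the centre of the disc, where the bottle's axis belongs; top face 3 mm above it. The two bottle mats swap sides from start to start.
- cup_mat: Black D-shaped mat fixed on the caddy, 3 mm thick: the cup's place, behind and between the bottle mats. A disc of 68 mm diameter squared out at the back (+x) to 47 mm from its centre, 68 mm wide. Origin under the disc's centre, where the cup's axis belongs; top face 3 mm above it. The caddy is an aluminium plate 170 by 210 mm, 4 mm thick, with a rim 12 mm high at back and sides.
- side_tray: Grey rectangular tray fixed on the counter left or right of the caddy, 240 mm along its x by 140 mm along its y, 20 mm tall, wall and floor 4 mm. Origin at the centre of its underside (inner floor 4 mm above it). The bottles fit one after the other along its x, e.g. 55 mm either side of the centre.
- count_pad: Round cork pad fixed on the counter on the other side of the caddy from the tray, 100 mm diameter, 4 mm thick; origin at the centre of its underside (top face 4 mm above it).
- white_jar: White jar with an orange lid, loose, 60 mm diameter, 90 mm tall, standing about 120 mm beyond the cork pad; a bystander to be left where it is. Origin at the centre of its underside.

How it is judged (in metres and radians):
On the way, in this order (a step that is already met when the one before it is completed fails the run):
1. both bottles stand in the side tray, the red cup still on its mat (x of blue_bottle in the frame of side_tray between -0.092 and 0.092 m and y of blue_bottle in the frame of side_tray between -0.048 and 0.048 m and z of blue_bottle in the frame of side_tray between 0 and 0.01 m and angle between each of blue_bottle, green_bottle's own z axis and vertical below 0.1 rad and x of green_bottle in the frame of side_tray between -0.092 and 0.092 m and y of green_bottle in the frame of side_tray between -0.048 and 0.048 m and z of green_bottle in the frame of side_tray between 0 and 0.01 m and horizontal distance between coin_cup and cup_mat below 0.025 m), for 0.2 s.
2. the red coin cup stands on the cork pad (horizontal distance between coin_cup and count_pad below 0.015 m and z of coin_cup in the frame of count_pad between 0 and 0.008 m and angle between coin_cup's own z axis and vertical below 0.1 rad), for 0.2 s.
3. the yellow cup stands on the black mat, the bottles still in the side tray (horizontal distance between spare_cup and cup_mat below 0.012 m and z of spare_cup in the frame of cup_mat between 0 and 0.007 m and angle between each of spare_cup, blue_bottle, green_bottle's own z axis and vertical below 0.1 rad and x of blue_bottle in the frame of side_tray between -0.092 and 0.092 m and y of blue_bottle in the frame of side_tray between -0.048 and 0.048 m and z of blue_bottle in the frame of side_tray between 0 and 0.01 m and x of green_bottle in the frame of side_tray between -0.092 and 0.092 m and y of green_bottle in the frame of side_tray between -0.048 and 0.048 m and z of green_bottle in the frame of side_tray between 0 and 0.01 m), for 0.2 s.
At the end, for the whole second after the job is handed in: The red coin cup stands upright on the cork pad (axis within 15 mm of its centre), the yellow cup on the black mat (axis within 12 mm of its disc centre), the blue bottle on the blue mat and the green bottle on the green mat (each axis within 12 mm of its disc centre), all released and at rest (all of step 2 and horizontal distance between spare_cup and cup_mat below 0.012 m and z of spare_cup in the frame of cup_mat between 0 and 0.007 m and angle between each of spare_cup, blue_bottle, green_bottle's own z axis and vertical below 0.1 rad and horizontal distance between blue_bottle and blue_mat below 0.012 m and z of blue_bottle in the frame of blue_mat between 0 and 0.007 m and horizontal distance between green_bottle and green_mat below 0.012 m and z of green_bottle in the frame of green_mat between 0 and 0.007 m and linear speed of each of blue_bottle, green_bottle, coin_cup, spare_cup below 0.02 m/s); the robot touches nothing.
It fails at once if a bottle or cup is tipped (more than about 35 degrees) (angle between any of blue_bottle, green_bottle, coin_cup, spare_cup's own z axis and vertical above 0.6 rad).
It fails at once if the white jar is shifted by more than 20 mm or tipped (distance of white_jar from where it was at the start of the episode above 0.02 m or angle between white_jar's own z axis and vertical above 0.4 rad).
It also fails if it takes over 133 s, if anything falls off the work surface, if the arm or the gripper's body presses on something with over 40 N, if the wrist force passes 120 N, or if a joint passes its speed limit or range.

## Working session

There is one attempt and no reset: what is moved stays moved. The work goes in short steps, Python scripts to look and compute and a tool call to move; the robot and the scene stay as the last step left them, time stands still between calls to the robot, and variables do not carry over. Pictures are saved under pics/ and viewed, at most 14 in all, crops included, and the job is handed in when it is done.

Besides the shell and the picture viewer there is one more tool, called as a command line: name --pt "numbers of a row" for each row, then --argument value for the rest. play_rows: Moves the arm, as the interface text tells. Its arguments: {"type":"object","properties":{"deltas":{"type":"array"},"hand":{"type":"number"},"newtons":{"type":"number"}},"required":["deltas"]}

```bash
ls; mkdir -p pics; cat > look.py <<'E'
import cv2,sys
from workcell import bot
import pickle
n=sys.argv[1]; out={}
for c in sys.argv[2:]:
    s=bot.snapshot(c); cv2.imwrite(f'pics/{n}_{c}.png',s['frame'][:,:,::-1]); out[c]=s
pickle.dump(out,open(f'pics/{n}.pkl','wb'))
E
python3 look.py a top side wrist; python3 -c "
from workcell import bot
o=bot.observe();print(o['tool_pos'],o['ee_rot'],o['gripper_width'],bot.grip_depth,o['time_s'])
import pickle
for k,v in pickle.load(open('pics/a.pkl','rb')).items(): print(k,v['K'],v['cam_to_world'])"
```

```text
pics
[ 228.97117771 -526.93268937  213.86542187] [[ 9.17205719e-01  3.98413831e-01 -2.96667581e-04]
 [ 3.98413853e-01 -9.17204766e-01  1.34845061e-03]
 [ 2.65136452e-04 -1.35500308e-03 -9.99999047e-01]] 91.90551918792151 18.700000000000003 0.15
top [[575.34077045   0.         326.08740094]
 [  0.         575.34077045 236.60499849]
 [  0.           0.           1.        ]] [[ 1.81886669e-02 -9.99113870e-01  3.79558473e-02  4.96726028e+02]
 [-9.99808232e-01 -1.78995188e-02  7.94400302e-03  1.17319121e+01]
 [-7.25757221e-03 -3.80930594e-02 -9.99247840e-01  1.07173175e+03]
 [ 0.00000000e+00  0.00000000e+00  0.00000000e+00  1.00000000e+00]]
side [[550.09252575   0.         320.10825126]
 [  0.         550.09252575 243.02241349]
 [  0.           0.           1.        ]] [[-8.16529028e-01 -4.19171747e-01  3.96957671e-01  1.31028615e+02]
 [-5.77271134e-01  5.85455768e-01 -5.69209610e-01  5.78174604e+02]
 [ 6.19542837e-03 -6.93928375e-01 -7.20017379e-01  7.67838683e+02]
 [ 0.00000000e+00  0.00000000e+00  0.00000000e+00  1.00000000e+00]]
wrist [[350.46553564   0.         320.42543406]
 [  0.         350.46553564 237.96190217]
 [  0.           0.           1.        ]] [[ 3.99446792e-01 -8.82834849e-01 -2.47072641e-01  3.00167668e+02]
 [-9.16755533e-01 -3.85032695e-01 -1.06344332e-01 -4.96007271e+02]
 [-1.24656271e-03  2.68984113e-01 -9.63143807e-01  3.84663693e+02]
 [ 0.00000000e+00  0.00000000e+00  0.00000000e+00  1.00000000e+00]]
```

View pics/a_top.png

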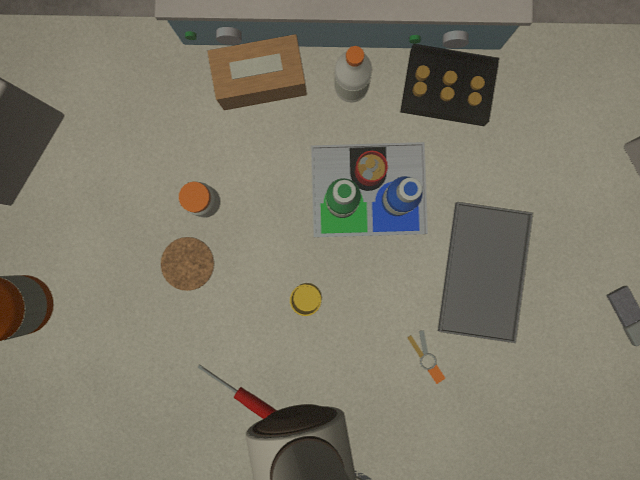

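View pics/a_side.png

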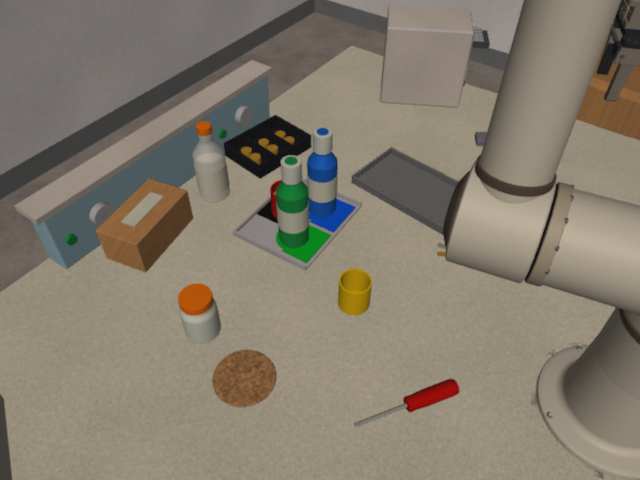

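The top view shows the caddy near (370,190), with green bottle cap at (344,190), blue cap at (408,188), and red cup at (371,168). The yellow cup is at (307,298), cork pad at (188,263), jar at (195,197), and the tray at (485,272). The side view agrees.

```bash
cat > geo.py <<'E'
import numpy as np,cv2,pickle
def load(n,c): return pickle.load(open(f'pics/{n}.pkl','rb'))[c]
def ray(s,uv):
    uv=np.atleast_2d(uv).astype(float); T=s['cam_to_world']
    d=np.c_[uv,np.ones(len(uv))]@np.linalg.inv(s['K']).T@T[:3,:3].T
    return T[:3,3],d
def onz(s,uv,z):
    o,d=ray(s,uv); return (o+d*((z-o[2])/d[:,2])[:,None])[:,:2]
def mask(s,lo,hi):
    h=cv2.cvtColor(s['frame'],cv2.COLOR_RGB2HSV); return cv2.inRange(h,np.array(lo),np.array(hi))
def comps(m,amin=15,box=None):
    if box is not None:
        k=np.zeros_like(m);k[box[1]:box[3],box[0]:box[2]]=1;m=m*k
    cs,_=cv2.findContours(m,cv2.RETR_EXTERNAL,cv2.CHAIN_APPROX_NONE)
    return sorted([c for c in cs if cv2.contourArea(c)>amin],key=cv2.contourArea,reverse=True)
def cen(c):
    M=cv2.moments(c);return np.array([M['m10'],M['m01']])/M['m00']
E
python3 - <<'E'
from geo import *
s=load('a','top')
b=(300,135,435,245)
for n,lo,hi,bx in [('green',(45,100,40),(75,255,255),b),('blue',(100,120,40),(125,255,255),b),('yellow',(20,120,60),(32,255,255),(270,260,340,330)),('cork',(5,60,50),(22,255,200),(150,225,225,300)),('lid',(5,150,150),(20,255,255),(170,170,225,225))]:
    print(n,[(cen(c).round(1),cv2.contourArea(c),cv2.boundingRect(c)) for c in comps(mask(s,lo,hi),15,bx)])
g=cv2.cvtColor(s['frame'],cv2.COLOR_RGB2HSV)
print(g[270,485],g[300,350+100],g[220,345],g[225,395])
m=mask(s,(0,0,60),(180,60,115))
for c in comps(m,2000,(425,190,550,355)): 
    r=cv2.minAreaRect(c);print(r); bx=cv2.boxPoints(r);print(onz(s,bx,20),onz(s,bx,4))
x=cv2.resize(s['frame'][135:245,300:435,::-1],None,fx=5.5,fy=5.5,interpolation=cv2.INTER_CUBIC);cv2.imwrite('pics/crop1.png',x[:600,:800])
E
```

```text
green [(array([342.3, 215.6]), 1396.0, (321, 180, 46, 53)), (array([344. , 190.6]), 118.0, (338, 184, 13, 14))]
blue [(array([393.5, 210.8]), 1644.5, (372, 177, 47, 55)), (array([410.1, 188.4]), 124.0, (404, 182, 13, 14))]
yellow [(array([305.3, 299.4]), 749.0, (290, 284, 32, 32))]
cork [(array([186.8, 263.4]), 2180.5, (161, 237, 53, 54))]
lid [(array([193.2, 196.4]), 640.0, (179, 182, 29, 30))]
[19 22 93] [24 26 97] [ 62 144 136] [111 174 151]
((485.1616516113281, 271.95330810546875), (79.62543487548828, 132.53826904296875), 7.853313446044922)
[[ 366.70519963 -183.78047821]
 [ 606.36208167 -214.2833754 ]
 [ 588.92964875 -358.38368676]
 [ 349.82661096 -326.72341914]] [[ 364.72719216 -186.7548091 ]
 [ 608.02997545 -217.72174701]
 [ 590.33234285 -364.01425707]
 [ 347.59182945 -331.87234165]]
```

View pics/crop1.png

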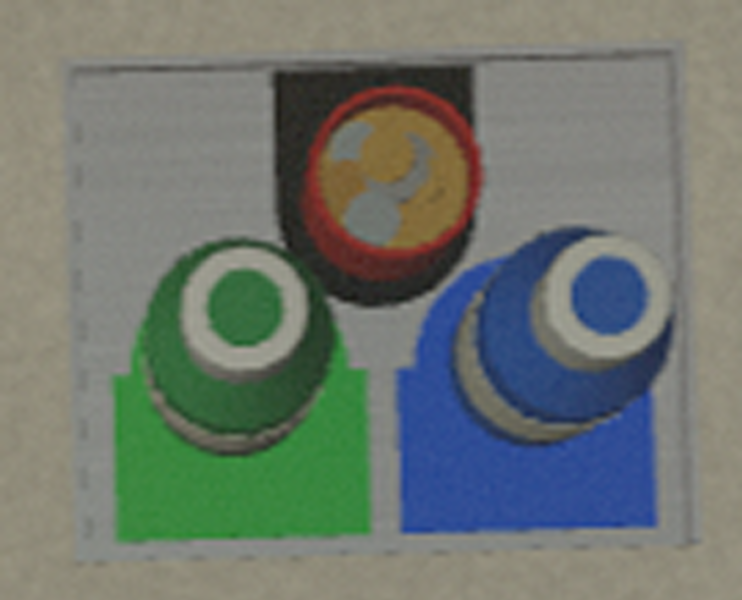

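The crop shows the mat corners clearly: green front edge (118,540)-(370,533), blue (402,532)-(656,525), black mat back corners about (275,70) and (474,66). The dots and the cup rim at (393,173) are also clear.

```bash
python3 - <<'E'
from geo import *
s=load('a','top')
cr=lambda *p: np.array(p)/5.5+[300-.4,135-.4]
ctr={}
for n,e in [('green',cr((116,541),(371,534))),('blue',cr((401,533),(657,526)))]:
    p=onz(s,e,7); v=p[1]-p[0]; w=np.linalg.norm(v); v/=w; f=np.array([-v[1],v[0]]); 
    ctr[n]=p.mean(0)+56*f; print(n,'w',w,'ctr',ctr[n],'yaw',np.degrees(np.arctan2(f[1],f[0])))
print('matdist',np.linalg.norm(ctr['green']-ctr['blue']))
p=onz(s,cr((275,72),(475,66)),7);v=p[1]-p[0];w=np.linalg.norm(v);v/=w;f=np.array([-v[1],v[0]]);print('black w',w,p.mean(0)-47*f)
print('gap pts',onz(s,cr((75,560),(695,543),(678,48),(66,62)),10))
print('gdot',onz(s,[344,190.6],192),'bdot',onz(s,[410.1,188.4],192))
print('red',onz(s,cr((394,173)),67), 'yel rim',onz(s,[307,298],60))
print('cork',onz(s,[186.8,263.4],4),'lid',onz(s,[193.2,196.4],90))
for c in comps(mask(s,(5,60,50),(22,255,200)),500,(150,225,225,300)): print(np.ptp(onz(s,c[:,0],4),axis=0))
# yellow: rim circle fit
c=comps(mask(s,(20,120,60),(32,255,255)),100,(270,260,340,330))[0]
print('yel bbox',onz(s,[[290,284],[321,315]],60))
# side view rays for dots, yellow
t=load('a','side')
for n,lo,hi,bx in [('g',(45,100,40),(75,255,255),(275,145,310,167)),('b',(100,120,40),(125,255,255),(305,120,340,140)),('y',(18,120,60),(34,255,255),(330,260,380,320)),('pad',(5,60,40),(22,255,200),(205,340,285,415))]:
    cs=comps(mask(t,lo,hi),8,bx); print(n,[(cen(c),cv2.contourArea(c),cv2.boundingRect(c)) for c in cs][:2])
    if n in'gb': print(onz(t,cen(cs[0]),192))
    if n=='pad': print(onz(t,cen(cs[0]),4))
E
```

```text
green w 85.88809028046576 ctr [601.62855191 -10.04659476] yaw 2.597562598564449
blue w 86.12813347370869 ctr [ 606.03927146 -106.06011507] yaw 2.5913944462820164
matdist 96.1147778964907
black w 67.71096668249058 [658.2840651  -56.59926825]
gap pts [[ 536.97534969   43.91301278]
 [ 546.40623364 -163.95024228]
 [ 713.49254469 -156.28449592]
 [ 705.27511397   50.16000138]]
gdot [[601.27078691  -7.47319102]] bdot [[ 606.41297712 -108.74344909]]
red [[660.18375538 -57.24562852]] yel rim [[426.86436767  51.27375367]]
cork [[482.85808611 277.9630588 ]] lid [[598.92735498 248.67360443]]
[98.59896067 97.29499315]
yel bbox [[450.79175893  81.58964316]
 [397.66299295  26.18276388]]
g [(array([290.48179272, 160.27170868]), 59.5, (285, 157, 12, 8))]
[[602.1881682   -7.22466069]]
b [(array([322.10774411, 131.06734007]), 49.5, (317, 128, 11, 7))]
[[ 607.90392268 -108.79295688]]
y [(array([354.19584491, 291.16845309]), 1259.5, (338, 269, 34, 46))]
pad [(array([243.86      , 377.94081159]), 2875.0, (212, 349, 65, 59))]
[[480.19584359 281.91982224]]
```

Everything checks against the given sizes: the mats are 86 mm wide and 96 mm apart, and the tray and the dots agree from both cameras. I'm moving to the blue bottle now.

play_rows --pt "0.15 0.15 0.1 0 0 -0.03" --pt "0.35 0.35 0.2 0 0 -0.07" --pt "0.55 0.55 0.3 0 0 -0.11" --pt "0.75 0.75 0.38 0 0 -0.1306" --pt "0.945 0.95 0.38 0 0 -0.1306" --pt "0.945 1 0.38 0 0 -0.1306" --pt "0.945 1 0.38 0 0 -0.1306" --pt "0.945 1 0.38 0 0 -0.1306" --hand 1 --newtons 30

```text
time_s: 0.95
tool_pos: [418.3, -326.9, 290.4]
ee_rot: [[1.0, 0.001, -0.001], [0.001, -1.0, -0.0], [-0.001, 0.0, -1.0]]
wrist_force: [0.3, -0.1, 0.1]
gripper_width: 91.8
grip_force: 0.0
```

play_rows --pt "0.15 0.15 0 0 0 0" --pt "0.35 0.35 0 0 0 0" --pt "0.55 0.55 0 0 0 0" --pt "0.75 0.75 0 0 0 0" --pt "0.9 0.95 0 0 0 0" --pt "0.945 1 0 0 0 0" --pt "0.945 1 0 0 0 0" --pt "0.945 1 0 0 0 0"

```text
time_s: 1.75
tool_pos: [606.6, -128.7, 289.8]
ee_rot: [[1.0, -0.001, -0.002], [-0.001, -1.0, -0.0], [-0.002, 0.0, -1.0]]
wrist_force: [-0.8, 0.3, 0.4]
gripper_width: 91.9
grip_force: 0.0
```

play_rows --pt "0 0.06 -0.05 0 0 0" --pt "0 0.093 -0.15 0 0 0" --pt "0 0.093 -0.3 0 0 0" --pt "0 0.093 -0.45 0 0 0" --pt "0 0.093 -0.56 0 0 0" --pt "0 0.093 -0.63 0 0 0" --pt "0 0.093 -0.668 0 0 0" --pt "0 0.093 -0.668 0 0 0"

```text
time_s: 2.55
tool_pos: [606.4, -109.0, 156.2]
ee_rot: [[1.0, -0.001, -0.001], [-0.001, -1.0, 0.001], [-0.001, -0.001, -1.0]]
wrist_force: [0.4, 0.0, -0.2]
gripper_width: 92.2
grip_force: 0.0
```

play_rows --pt "0 0 0 0 0 0" --pt "0 0 0 0 0 0" --pt "0 0 0 0 0 0" --pt "0 0 0 0 0 0" --pt "0 0 0 0 0 0" --pt "0 0 0 0 0 0" --pt "0 0 0 0 0 0" --pt "0 0 0 0 0 0" --hand 0 --newtons 30

```text
time_s: 3.35
tool_pos: [607.1, -108.5, 157.0]
ee_rot: [[1.0, -0.0, 0.0], [-0.0, -1.0, 0.001], [0.0, -0.001, -1.0]]
wrist_force: [0.6, 0.0, 0.3]
gripper_width: 35.5
grip_force: 30.0
```

```bash
python3 look.py b wrist side; python3 -c "
import cv2,numpy as np
a=cv2.imread('pics/b_wrist.png');b=cv2.imread('pics/b_side.png')[80:280,180:420]
a=cv2.resize(a,(400,300));b=cv2.resize(b,(400,333))[:300]
cv2.imwrite('pics/b.png',np.hstack([a,b]))"
```

```text
(no output)
```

View pics/b.png

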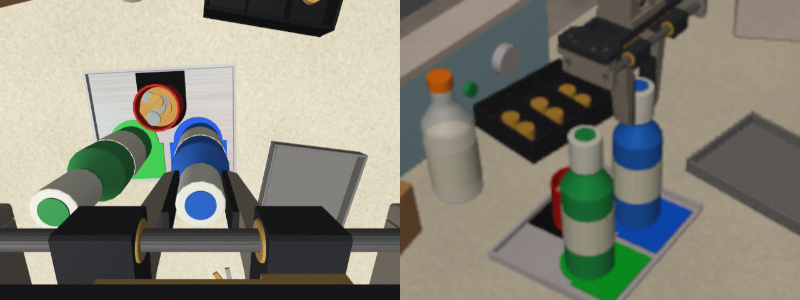

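The blue cap is held at 35.5 mm between the fingers, with the bottle upright. Next I lift it and carry it to the far slot of the tray.

play_rows --pt "0 0 0.02 0 0 0" --pt "0 0 0.06 0 0 0" --pt "0 0 0.12 0 0 0" --pt "0 0 0.18 0 0 0" --pt "0 0 0.23 0 0 0" --pt "0 0 0.27 0 0 0" --pt "0 0 0.3 0 0 0" --pt "0 0 0.3 0 0 0"

```text
time_s: 4.25
tool_pos: [607.6, -109.0, 218.3]
ee_rot: [[1.0, -0.0, 0.002], [-0.0, -1.0, -0.001], [0.002, 0.001, -1.0]]
wrist_force: [-0.2, 0.1, -4.4]
gripper_width: 35.5
grip_force: 30.0
```

play_rows --pt "-0.02 -0.04 0 0 0 0" --pt "-0.06 -0.13 0 0 0 0" --pt "-0.12 -0.27 0 0 0 0" --pt "-0.19 -0.43 0 0 0 0" --pt "-0.26 -0.59 0 0 0 0" --pt "-0.32 -0.73 0 0 0 0" --pt "-0.36 -0.81 0 0 0 0" --pt "-0.373 -0.845 0 0 0 0"

```text
time_s: 5.05
tool_pos: [531.3, -279.2, 216.4]
ee_rot: [[1.0, -0.003, -0.001], [-0.003, -1.0, 0.001], [-0.001, -0.001, -1.0]]
wrist_force: [0.2, -0.3, -3.6]
gripper_width: 35.5
grip_force: 30.0
```

play_rows --pt "0 0 -0.02 0 0 0" --pt "0 0 -0.06 0 0 0" --pt "0 0 -0.12 0 0 0" --pt "0 0 -0.18 0 0 0" --pt "0 0 -0.24 0 0 0" --pt "0 0 -0.28 0 0 0" --pt "0 0 -0.3 0 0 0" --pt "0 0 -0.3 0 0 0"

```text
time_s: 5.85
tool_pos: [532.2, -277.5, 156.2]
ee_rot: [[1.0, -0.0, -0.001], [-0.0, -1.0, 0.001], [-0.001, -0.001, -1.0]]
wrist_force: [-0.3, 0.1, -3.5]
gripper_width: 35.4
grip_force: 30.0
```

play_rows --pt "0 0 -0.005 0 0 0" --pt "0 0 -0.01 0 0 0" --pt "0 0 -0.0125 0 0 0" --pt "0 0 -0.0125 0 0 0" --pt "0 0 -0.0125 0 0 0" --pt "0 0 -0.0125 0 0 0" --pt "0 0 -0.0125 0 0 0" --pt "0 0 -0.0125 0 0 0"

```text
time_s: 6.65
tool_pos: [532.5, -277.8, 154.5]
ee_rot: [[1.0, -0.001, -0.0], [-0.001, -1.0, 0.0], [-0.0, -0.0, -1.0]]
wrist_force: [-0.8, -1.3, -3.1]
gripper_width: 35.5
grip_force: 30.0
```

play_rows --pt "0 0 -0.002 0 0 0" --pt "0 0 -0.002 0 0 0" --pt "0 0 -0.002 0 0 0" --pt "0 0 -0.002 0 0 0" --pt "0 0 -0.002 0 0 0" --pt "0 0 -0.002 0 0 0" --pt "0 0 0 0 0 0" --pt "0 0 0 0 0 0" --hand 1

```text
time_s: 7.45
tool_pos: [532.5, -277.8, 154.6]
ee_rot: [[1.0, -0.0, 0.0], [-0.0, -1.0, -0.0], [0.0, 0.0, -1.0]]
wrist_force: [-0.5, 0.5, 0.1]
gripper_width: 91.5
grip_force: 0.0
```

play_rows --pt "0 0 0.03 0 0 0" --pt "0 0 0.1 0 0 0" --pt "0 0 0.22 0 0 0" --pt "0 0 0.36 0 0 0" --pt "0 0 0.5 0 0 0" --pt "0 0.05 0.6 0 0 0" --pt "0 0.15 0.66 0 0 0" --pt "0 0.3 0.68 0 0 0"

```text
time_s: 8.25
tool_pos: [533.0, -217.7, 293.0]
ee_rot: [[1.0, -0.002, 0.003], [-0.002, -1.0, -0.002], [0.003, 0.002, -1.0]]
wrist_force: [-0.6, 1.1, -1.3]
gripper_width: 91.6
grip_force: 0.0
```

play_rows --pt "0.03 0.15 0 0 0 0" --pt "0.09 0.35 0 0 0 0" --pt "0.16 0.55 0 0 0 0" --pt "0.22 0.75 0 0 0 0" --pt "0.28 0.9 0 0 0 0" --pt "0.33 0.98 0 0 0 0" --pt "0.346 1 0 0 0 0" --pt "0.346 1 0 0 0 0"

```text
time_s: 9.05
tool_pos: [601.4, -17.0, 290.5]
ee_rot: [[1.0, 0.001, -0.001], [0.001, -1.0, -0.0], [-0.001, 0.0, -1.0]]
wrist_force: [0.1, -1.3, -0.3]
gripper_width: 91.9
grip_force: 0.0
```

play_rows --pt "0 0.04 -0.05 0 0 0" --pt "0 0.052 -0.15 0 0 0" --pt "0 0.052 -0.3 0 0 0" --pt "0 0.052 -0.45 0 0 0" --pt "0 0.052 -0.56 0 0 0" --pt "0 0.052 -0.63 0 0 0" --pt "0 0.052 -0.6675 0 0 0" --pt "0 0.052 -0.6675 0 0 0"

```text
time_s: 9.85
tool_pos: [601.1, -7.6, 156.3]
ee_rot: [[1.0, -0.001, -0.001], [-0.001, -1.0, 0.0], [-0.001, -0.0, -1.0]]
wrist_force: [-0.4, 0.1, -0.6]
gripper_width: 91.7
grip_force: 0.0
```

play_rows --pt "0 0 0 0 0 0" --pt "0 0 0 0 0 0" --pt "0 0 0 0 0 0" --pt "0 0 0 0 0 0" --pt "0 0 0 0 0 0" --pt "0 0 0 0 0 0" --pt "0 0 0 0 0 0" --pt "0 0 0 0 0 0" --hand 0 --newtons 30

```text
time_s: 10.65
tool_pos: [601.7, -7.1, 157.0]
ee_rot: [[1.0, -0.0, 0.0], [-0.0, -1.0, 0.001], [0.0, -0.001, -1.0]]
wrist_force: [-0.7, 0.4, 0.0]
gripper_width: 35.8
grip_force: 30.0
```

```bash
python3 look.py c wrist side; python3 -c "
import cv2,numpy as np
a=cv2.imread('pics/c_wrist.png');b=cv2.imread('pics/c_side.png')[80:320,180:500]
a=cv2.resize(a,(400,300));b=cv2.resize(b,(400,300))
cv2.imwrite('pics/c.png',np.hstack([a,b]))"
```

```text
(no output)
```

View pics/c.png

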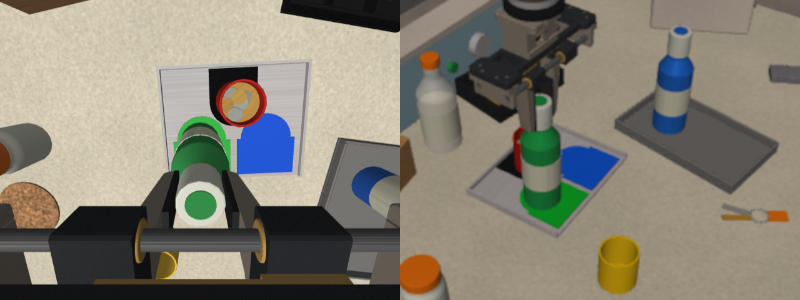

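Blue stands upright in the tray and the green cap is gripped.

play_rows --pt "0 0 0.02 0 0 0" --pt "0 0 0.06 0 0 0" --pt "0 0 0.12 0 0 0" --pt "0 0 0.18 0 0 0" --pt "0 0 0.23 0 0 0" --pt "0 0 0.27 0 0 0" --pt "0 0 0.3 0 0 0" --pt "0 0 0.3 0 0 0"

```text
time_s: 11.55
tool_pos: [602.3, -7.5, 218.3]
ee_rot: [[1.0, -0.001, 0.002], [-0.001, -1.0, -0.0], [0.002, 0.0, -1.0]]
wrist_force: [0.5, -1.2, -5.6]
gripper_width: 35.8
grip_force: 30.0
```

play_rows --pt "-0.01 -0.02 0 0 0 0" --pt "-0.04 -0.06 0 0 0 0" --pt "-0.09 -0.13 0 0 0 0" --pt "-0.15 -0.21 0 0 0 0" --pt "-0.22 -0.31 0 0 0 0" --pt "-0.29 -0.42 0 0 0 0" --pt "-0.365 -0.53 0 0 0 0" --pt "-0.44 -0.64 0 0 0 0"

```text
time_s: 12.35
tool_pos: [511.9, -137.0, 216.7]
ee_rot: [[1.0, -0.001, -0.001], [-0.001, -1.0, -0.0], [-0.001, 0.0, -1.0]]
wrist_force: [-0.3, -1.0, -5.3]
gripper_width: 35.2
grip_force: 30.0
```

play_rows --pt "-0.075 -0.11 0 0 0 0" --pt "-0.15 -0.22 0 0 0 0" --pt "-0.22 -0.32 0 0 0 0" --pt "-0.29 -0.42 0 0 0 0" --pt "-0.35 -0.5 0 0 0 0" --pt "-0.4 -0.57 0 0 0 0" --pt "-0.44 -0.62 0 0 0 0" --pt "-0.4515 -0.6425 0 0 0 0"

```text
time_s: 13.15
tool_pos: [422.0, -264.9, 216.8]
ee_rot: [[1.0, -0.002, -0.001], [-0.002, -1.0, -0.0], [-0.001, 0.0, -1.0]]
wrist_force: [-0.1, -0.1, -4.6]
gripper_width: 35.5
grip_force: 30.0
```

play_rows --pt "0 0 -0.02 0 0 0" --pt "0 0 -0.06 0 0 0" --pt "0 0 -0.12 0 0 0" --pt "0 0 -0.18 0 0 0" --pt "0 0 -0.24 0 0 0" --pt "0 0 -0.28 0 0 0" --pt "0 0 -0.3 0 0 0" --pt "0 0 -0.3 0 0 0"

```text
time_s: 13.95
tool_pos: [423.1, -263.5, 156.2]
ee_rot: [[1.0, -0.0, -0.001], [-0.0, -1.0, 0.001], [-0.001, -0.001, -1.0]]
wrist_force: [0.4, 0.6, -5.9]
gripper_width: 35.1
grip_force: 30.0
```

play_rows --pt "0 0 -0.005 0 0 0" --pt "0 0 -0.01 0 0 0" --pt "0 0 -0.0125 0 0 0" --pt "0 0 -0.0125 0 0 0" --pt "0 0 -0.0125 0 0 0" --pt "0 0 -0.0125 0 0 0" --pt "0 0 -0.0125 0 0 0" --pt "0 0 -0.0125 0 0 0"

```text
time_s: 14.75
tool_pos: [423.4, -263.9, 154.5]
ee_rot: [[1.0, -0.001, 0.0], [-0.001, -1.0, -0.0], [0.0, 0.0, -1.0]]
wrist_force: [0.0, -0.2, -5.0]
gripper_width: 35.3
grip_force: 30.0
```

play_rows --pt "0 0 -0.002 0 0 0" --pt "0 0 -0.002 0 0 0" --pt "0 0 -0.002 0 0 0" --pt "0 0 -0.002 0 0 0" --pt "0 0 -0.002 0 0 0" --pt "0 0 -0.002 0 0 0" --pt "0 0 0 0 0 0" --pt "0 0 0 0 0 0" --hand 1

```text
time_s: 15.55
tool_pos: [423.4, -263.9, 154.6]
ee_rot: [[1.0, -0.0, 0.0], [-0.0, -1.0, -0.0], [0.0, 0.0, -1.0]]
wrist_force: [-0.3, 0.1, 0.1]
gripper_width: 91.6
grip_force: 0.0
```

play_rows --pt "0 0 0.03 0 0 0" --pt "0 0 0.1 0 0 0" --pt "0 0 0.22 0 0 0" --pt "0 0 0.36 0 0 0" --pt "0 0 0.5 0 0 0" --pt "0 0.02 0.6 0 0 0" --pt "0.05 0.07 0.66 0 0 0" --pt "0.2 0.2 0.68 0 0 0"

```text
time_s: 16.35
tool_pos: [463.9, -225.0, 293.2]
ee_rot: [[1.0, -0.004, 0.003], [-0.004, -1.0, -0.003], [0.003, 0.003, -1.0]]
wrist_force: [0.7, -1.1, 0.0]
gripper_width: 91.9
grip_force: 0.0
```

play_rows --pt "0.15 0.13 0 0 0 0" --pt "0.35 0.3 0 0 0 0" --pt "0.55 0.47 0 0 0 0" --pt "0.75 0.64 0 0 0 0" --pt "0.9 0.77 0 0 0 0" --pt "0.975 0.83 0 0 0 0" --pt "0.975 0.83 0 0 0 0" --pt "0.975 0.83 0 0 0 0"

```text
time_s: 17.15
tool_pos: [658.2, -57.4, 290.2]
ee_rot: [[1.0, 0.0, -0.001], [0.0, -1.0, -0.0], [-0.001, 0.0, -1.0]]
wrist_force: [-0.2, -0.4, -0.3]
gripper_width: 91.7
grip_force: 0.0
```

```bash
python3 look.py d wrist top; cp pics/d_wrist.png pics/d.png
```

```text
(no output)
```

View pics/d.png

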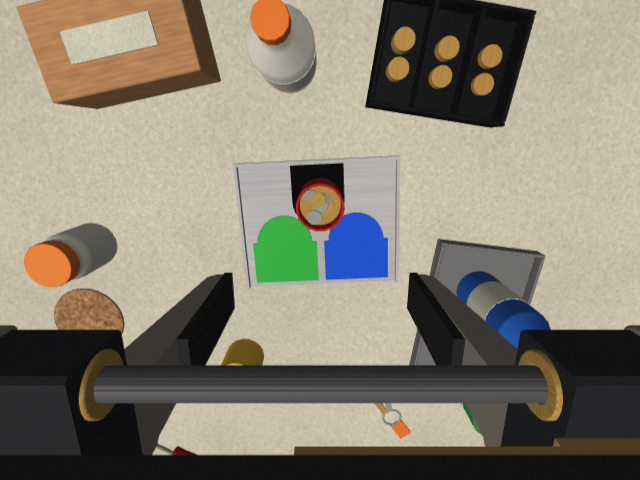

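The wrist view shows the red cup rim at (320,206), the black mat around (317,200), and the whole blue (356,245) and green (286,250) mats. Blue stands in the tray. Now to measure.

```bash
cat > meas.py <<'E'
from geo import *
def mats(s,box=None,yaw=2.6):
    a=np.radians(yaw);R=np.array([[np.cos(a),-np.sin(a)],[np.sin(a),np.cos(a)]])
    for n,lo,hi in [('green',(45,100,40),(75,255,255)),('blue',(105,120,40),(125,255,255))]:
        c=comps(mask(s,lo,hi),100,box)[0]; p=onz(s,c[:,0]+0.0,7)@R
        lo_,hi_=p.min(0),p.max(0); print(n,'size',hi_-lo_,'ctr',R@[(hi_[0]-37+lo_[0]+56)/2,(lo_[1]+hi_[1])/2])
if __name__=='__main__':
    s=load('d','wrist'); mats(s,(230,150,405,290))
    c=max(comps(cv2.bitwise_or(mask(s,(0,120,60),(8,255,255)),mask(s,(172,120,60),(180,255,255))),20,(280,150,360,250)),key=len)
    b=cv2.boundingRect(c);p=onz(s,[[b[0],b[1]],[b[0]+b[2],b[1]+b[3]]],67);print('red bbox',b,p,p.mean(0))
    (u,v),r=cv2.minEnclosingCircle(c); print(u,v,r,onz(s,[u,v],67))
    t=load('d','top')
    c=comps(mask(t,(5,60,50),(22,255,200)),500,(150,225,225,300))[0]
    print('pad', onz(t,cen(c),4), [onz(t,x,4) for x in [cv2.fitEllipse(c)[0]]])
    k=mask(s,(0,0,0),(180,255,45)); c=comps(k,100,(280,155,355,235))[0]; print(cv2.boundingRect(c)); q=onz(s,[[290,166],[343,163]],7); print(q,np.linalg.norm(q[0]-q[1]),q.mean(0)-47*np.array([.999,.0454]))
E
python3 meas.py; python3 -c "
from geo import *
s=load('d','wrist')
c=comps(mask(s,(5,60,40),(22,255,220)),500,(40,280,130,332));print(cv2.boundingRect(c[0]))"
```

```text
green size [92.40433174 85.8895864 ] ctr [601.85783081  -8.25185246]
blue size [92.11142407 85.72533935] ctr [ 606.32716392 -103.96892867]
red bbox (296, 178, 48, 53) [[694.54591024 -29.46323867]
 [633.62513728 -84.14557236]] [664.08552376 -56.80440551]
319.4080505371094 204.2816162109375 26.31939125061035 [[664.96501774 -55.56616252]]
pad [[482.9318122  277.92842483]] [array([[482.92138619, 277.92074359]])]
(290, 164, 54, 45)
[[703.38495593 -17.94643391]
 [707.22173133 -85.30819903]] 67.47094371112621 [658.35034363 -53.76111647]
(54, 289, 70, 43)
```

play_rows --pt "0.01 0.0045 -0.05 0 0 0" --pt "0.01 0.0045 -0.17 0 0 0" --pt "0.01 0.0045 -0.34 0 0 0" --pt "0.01 0.0045 -0.52 0 0 0" --pt "0.01 0.0045 -0.66 0 0 0" --pt "0.01 0.0045 -0.76 0 0 0" --pt "0.01 0.0045 -0.8 0 0 0" --pt "0.01 0.0045 -0.8 0 0 0"

```text
time_s: 18.05
tool_pos: [659.1, -57.3, 129.0]
ee_rot: [[1.0, -0.001, -0.003], [-0.001, -1.0, 0.001], [-0.003, -0.001, -1.0]]
wrist_force: [-0.3, 0.3, 1.1]
gripper_width: 91.7
grip_force: 0.0
```

play_rows --pt "0 0 -0.05 0 0 0" --pt "0 0 -0.12 0 0 0" --pt "0 0 -0.2 0 0 0" --pt "0 0 -0.29 0 0 0" --pt "0 0 -0.38 0 0 0" --pt "0 0 -0.45 0 0 0" --pt "0 0 -0.4925 0 0 0" --pt "0 0 -0.4925 0 0 0"

```text
time_s: 18.85
tool_pos: [659.3, -56.7, 30.1]
ee_rot: [[1.0, -0.0, -0.003], [-0.0, -1.0, 0.001], [-0.003, -0.001, -1.0]]
wrist_force: [-0.3, -0.4, -0.2]
gripper_width: 92.0
grip_force: 0.0
```

play_rows --pt "0 0 0 0 0 0" --pt "0 0 0 0 0 0" --pt "0 0 0 0 0 0" --pt "0 0 0 0 0 0" --pt "0 0 0 0 0 0" --pt "0 0 0 0 0 0" --pt "0 0 0 0 0 0" --pt "0 0 0 0 0 0" --hand 0 --newtons 25

```text
time_s: 19.65
tool_pos: [660.7, -56.9, 32.5]
ee_rot: [[1.0, -0.0, 0.001], [-0.0, -1.0, 0.0], [0.001, -0.0, -1.0]]
wrist_force: [-0.9, 1.7, 4.3]
gripper_width: 55.7
grip_force: 25.0
```

```bash
python3 look.py e wrist side top; python3 -c "
import cv2,numpy as np
a=cv2.imread('pics/e_wrist.png');b=cv2.imread('pics/e_side.png')[80:320,180:500]
a=cv2.resize(a,(400,300));b=cv2.resize(b,(400,300))
cv2.imwrite('pics/e.png',np.hstack([a,b]))"
```

```text
(no output)
```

View pics/e.png

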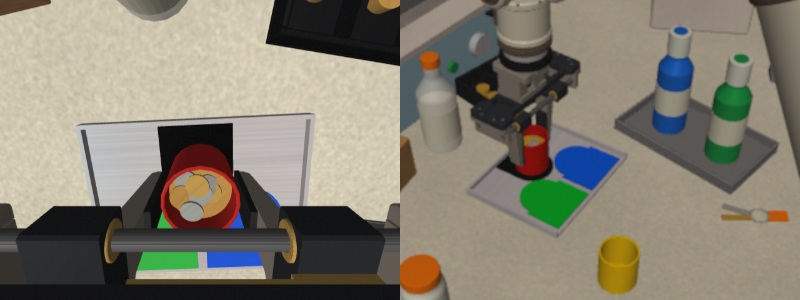

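The red cup is held at 55.7 mm, and both bottles stand in the tray.

play_rows --pt "0 0 0.02 0 0 0" --pt "0 0 0.07 0 0 0" --pt "0 0 0.17 0 0 0" --pt "0 0 0.3 0 0 0" --pt "0 0 0.45 0 0 0" --pt "0 0 0.6 0 0 0" --pt "0 0 0.7 0 0 0" --pt "0 0 0.75 0 0 0"

```text
time_s: 20.6
tool_pos: [661.2, -57.3, 184.6]
ee_rot: [[1.0, -0.001, 0.003], [-0.001, -1.0, -0.001], [0.003, 0.001, -1.0]]
wrist_force: [1.0, -1.3, -3.7]
gripper_width: 55.9
grip_force: 25.0
```

play_rows --pt "-0.005 0.01 0 0 0 0" --pt "-0.015 0.03 0 0 0 0" --pt "-0.035 0.065 0 0 0 0" --pt "-0.06 0.11 0 0 0 0" --pt "-0.09 0.17 0 0 0 0" --pt "-0.12 0.23 0 0 0 0" --pt "-0.16 0.3 0 0 0 0" --pt "-0.2 0.38 0 0 0 0"

```text
time_s: 21.4
tool_pos: [619.6, 20.4, 182.0]
ee_rot: [[1.0, -0.0, -0.0], [-0.0, -1.0, 0.0], [-0.0, -0.0, -1.0]]
wrist_force: [0.2, 0.4, -3.6]
gripper_width: 55.8
grip_force: 25.0
```

play_rows --pt "-0.05 0.09 0 0 0 0" --pt "-0.11 0.2 0 0 0 0" --pt "-0.17 0.32 0 0 0 0" --pt "-0.23 0.44 0 0 0 0" --pt "-0.3 0.56 0 0 0 0" --pt "-0.36 0.68 0 0 0 0" --pt "-0.42 0.79 0 0 0 0" --pt "-0.47 0.88 0 0 0 0"

```text
time_s: 22.2
tool_pos: [524.7, 197.1, 182.2]
ee_rot: [[1.0, 0.001, 0.0], [0.001, -1.0, 0.0], [0.0, -0.0, -1.0]]
wrist_force: [0.8, 0.2, -3.4]
gripper_width: 55.6
grip_force: 25.0
```

play_rows --pt "-0.045 0.085 0 0 0 0" --pt "-0.085 0.16 0 0 0 0" --pt "-0.12 0.23 0 0 0 0" --pt "-0.15 0.29 0 0 0 0" --pt "-0.18 0.34 0 0 0 0" --pt "-0.2 0.38 0 0 0 0" --pt "-0.215 0.405 0 0 0 0" --pt "-0.22 0.4175 0 0 0 0"

```text
time_s: 23.0
tool_pos: [482.2, 278.8, 181.9]
ee_rot: [[1.0, -0.0, -0.0], [-0.0, -1.0, -0.0], [-0.0, 0.0, -1.0]]
wrist_force: [-0.9, 0.1, -3.4]
gripper_width: 55.4
grip_force: 25.0
```

```bash
python3 look.py f wrist
```

```text
(no output)
```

View pics/f_wrist.png

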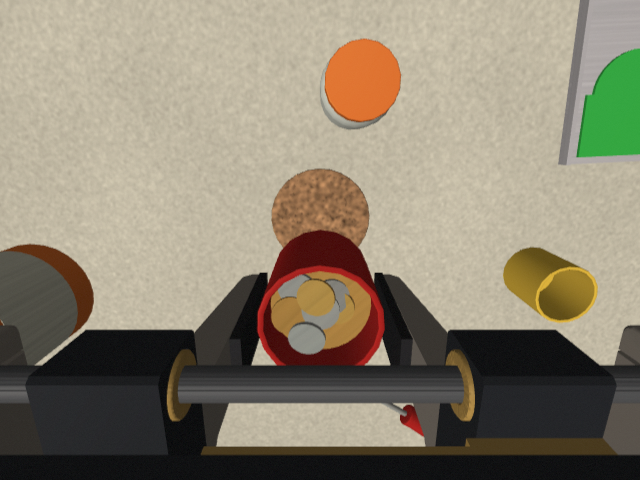

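The pad spans columns 272–369 with its top edge at row 168. The yellow cup rim is centred near (567,294).

```bash
python3 - <<'E'
from geo import *
s=load('f','wrist')
p=onz(s,[[272,216],[369.5,216],[320.5,168]],4);print(p, 'pad ctr', p[2,0]-50,p[:2,1].mean())
m=mask(s,(20,100,60),(34,255,255));c=comps(m,50,(495,240,605,325))[0]
print(cv2.boundingRect(c)); q=onz(s,[[538,294],[597,294],[567,322]],60);print(q)
E
```

```text
[[485.23078173 328.69501003]
 [485.3137161  229.65316607]
 [533.22495154 279.46772316]] pad ctr 483.2249515426088 279.1740880521273
(503, 248, 95, 75)
[[425.08981309  81.84161765]
 [425.13714388  28.26611062]
 [396.81453428  50.12202352]]
```

play_rows --pt "0.003 0.003 -0.03 0 0 0" --pt "0.003 0.003 -0.11 0 0 0" --pt "0.003 0.003 -0.23 0 0 0" --pt "0.003 0.003 -0.37 0 0 0" --pt "0.003 0.003 -0.5 0 0 0" --pt "0.003 0.003 -0.61 0 0 0" --pt "0.003 0.003 -0.68 0 0 0" --pt "0.003 0.003 -0.71 0 0 0"

```text
time_s: 23.85
tool_pos: [482.1, 278.5, 38.2]
ee_rot: [[1.0, -0.001, -0.003], [-0.001, -1.0, -0.001], [-0.003, 0.001, -1.0]]
wrist_force: [-0.1, 0.0, -4.0]
gripper_width: 55.7
grip_force: 25.0
```

play_rows --pt "0 0 -0.01 0 0 0" --pt "0 0 -0.02 0 0 0" --pt "0 0 -0.03 0 0 0" --pt "0 0 -0.04 0 0 0" --pt "0 0 -0.047 0 0 0" --pt "0 0 -0.0525 0 0 0" --pt "0 0 -0.0525 0 0 0" --pt "0 0 -0.0525 0 0 0"

```text
time_s: 24.65
tool_pos: [483.0, 279.2, 29.5]
ee_rot: [[1.0, -0.0, 0.0], [-0.0, -1.0, 0.0], [0.0, -0.0, -1.0]]
wrist_force: [-0.3, -0.4, -3.1]
gripper_width: 55.6
grip_force: 25.0
```

play_rows --pt "0 0 -0.002 0 0 0" --pt "0 0 -0.002 0 0 0" --pt "0 0 -0.002 0 0 0" --pt "0 0 -0.002 0 0 0" --pt "0 0 -0.002 0 0 0" --pt "0 0 -0.002 0 0 0" --pt "0 0 0 0 0 0" --pt "0 0 0 0 0 0" --hand 1

```text
time_s: 25.45
tool_pos: [483.0, 279.1, 29.6]
ee_rot: [[1.0, -0.0, 0.0], [-0.0, -1.0, 0.0], [0.0, -0.0, -1.0]]
wrist_force: [-0.6, -0.0, -0.1]
gripper_width: 91.9
grip_force: 0.0
```

play_rows --pt "0 0 0.02 0 0 0" --pt "0 0 0.08 0 0 0" --pt "0 0 0.2 0 0 0" --pt "0 0 0.35 0 0 0" --pt "0 0 0.5 0 0 0" --pt "0 0 0.65 0 0 0" --pt "0 0 0.75 0 0 0" --pt "0 0 0.75 0 0 0"

```text
time_s: 26.25
tool_pos: [485.4, 280.0, 184.2]
ee_rot: [[1.0, -0.0, 0.008], [-0.0, -1.0, 0.003], [0.008, -0.003, -1.0]]
wrist_force: [0.0, 0.4, 0.0]
gripper_width: 91.7
grip_force: 0.0
```

```bash
python3 look.py g wrist
```

View pics/g_wrist.png

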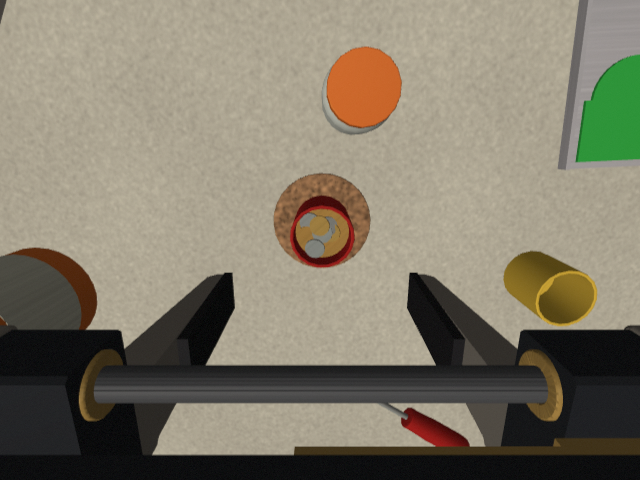

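The red cup sits in the middle of the cork (rim columns 291–354 against pad 274–370), and the jar has not moved. Next is the yellow cup.

play_rows --pt "-0.04 -0.15 0 0 0 0" --pt "-0.1 -0.35 0 0 0 0" --pt "-0.16 -0.55 0 0 0 0" --pt "-0.22 -0.75 0 0 0 0" --pt "-0.26 -0.9 0 0 0 0" --pt "-0.2885 -1 0 0 0 0" --pt "-0.2885 -1 0 0 0 0" --pt "-0.2885 -1 0 0 0 0"

```text
time_s: 27.1
tool_pos: [424.8, 79.4, 178.6]
ee_rot: [[1.0, -0.002, -0.001], [-0.002, -1.0, 0.001], [-0.001, -0.001, -1.0]]
wrist_force: [0.4, 0.0, -0.1]
gripper_width: 91.8
grip_force: 0.0
```

play_rows --pt "0 -0.08 0 0 0 0" --pt "0 -0.1245 0 0 0 0" --pt "0 -0.1245 0 0 0 0" --pt "0 -0.1245 0 0 0 0" --pt "0 -0.1245 0 0 0 0" --pt "0 -0.1245 0 0 0 0" --pt "0 -0.1245 0 0 0 0" --pt "0 -0.1245 0 0 0 0"

```text
time_s: 27.9
tool_pos: [425.3, 54.4, 179.5]
ee_rot: [[1.0, -0.0, 0.0], [-0.0, -1.0, 0.0], [0.0, -0.0, -1.0]]
wrist_force: [-0.6, -0.7, -0.6]
gripper_width: 92.4
grip_force: 0.0
```

```bash
python3 look.py h wrist top; python3 - <<'E'
from geo import *
s=load('g','wrist')
print('red',onz(s,[322.5,268],64)+[28,0],'pad',onz(s,[[274,221],[370.5,221],[322,173]],4))
s=load('h','wrist')
m=mask(s,(18,100,50),(34,255,255));c=comps(m,50,(150,100,480,350))[0]
b=cv2.boundingRect(c);print(b,cen(c))
p=onz(s,[[b[0],b[1]+b[3]],[b[0]+b[2],b[1]+b[3]]],60);print(p,'ctr',p[0,0]+28,p[:,1].mean())
t=load('h','top')
c=comps(mask(t,(5,60,50),(22,255,200)),50,(150,225,225,300));print([cv2.boundingRect(x) for x in c])
E
```

```text
red [[482.96824397 279.0912015 ]] pad [[484.15249124 328.78425278]
 [484.28736407 229.74031471]
 [532.82162371 279.59199089]]
(287, 194, 65, 72) [318.88170525 230.31206475]
[[395.88698941  84.46455855]
 [395.94346772  27.25466514]] ctr 423.88698941423013 55.85961184500351
[(161, 237, 53, 54)]
```

View pics/h_wrist.png

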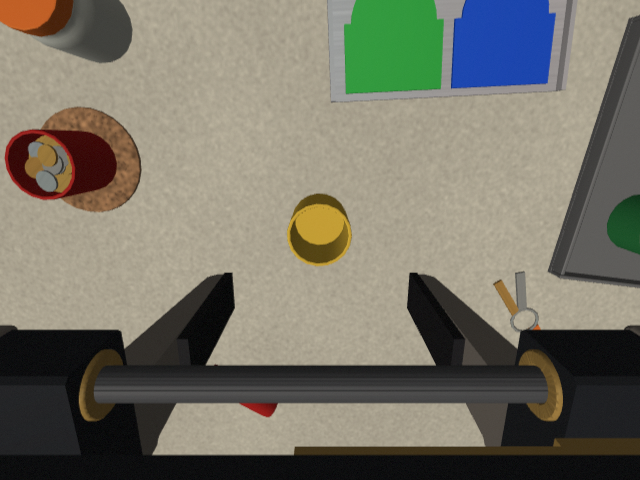

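Red is centred on the pad to within about 1 mm. The yellow cup is under the gripper (rim columns 287–352), so I descend and grip it lightly.

play_rows --pt "-0.004 0.004 -0.04 0 0 0" --pt "-0.004 0.004 -0.13 0 0 0" --pt "-0.004 0.004 -0.27 0 0 0" --pt "-0.004 0.004 -0.42 0 0 0" --pt "-0.004 0.004 -0.56 0 0 0" --pt "-0.004 0.004 -0.68 0 0 0" --pt "-0.004 0.004 -0.75 0 0 0" --pt "-0.004 0.004 -0.7725 0 0 0"

```text
time_s: 28.8
tool_pos: [422.5, 55.3, 22.9]
ee_rot: [[1.0, -0.001, -0.004], [-0.001, -1.0, 0.001], [-0.004, -0.001, -1.0]]
wrist_force: [-0.7, -0.6, 0.7]
gripper_width: 92.0
grip_force: 0.0
```

play_rows --pt "0 0 0 0 0 0" --pt "0 0 0 0 0 0" --pt "0 0 0 0 0 0" --pt "0 0 0 0 0 0" --pt "0 0 0 0 0 0" --pt "0 0 0 0 0 0" --pt "0 0 0 0 0 0" --pt "0 0 0 0 0 0" --hand 0 --newtons 12

```text
time_s: 29.6
tool_pos: [425.0, 55.0, 25.6]
ee_rot: [[1.0, -0.0, 0.001], [-0.0, -1.0, -0.0], [0.001, 0.0, -1.0]]
wrist_force: [-1.0, 0.6, 6.5]
gripper_width: 56.4
grip_force: 12.0
```

play_rows --pt "0 0 0.02 0 0 0" --pt "0 0 0.07 0 0 0" --pt "0 0 0.17 0 0 0" --pt "0 0 0.3 0 0 0" --pt "0 0 0.4 0 0 0" --pt "0 0 0.46 0 0 0" --pt "0 0 0.5 0 0 0" --pt "0 0 0.5 0 0 0"

```text
time_s: 30.4
tool_pos: [424.9, 54.9, 125.7]
ee_rot: [[1.0, -0.0, 0.001], [-0.0, -1.0, -0.0], [0.001, 0.0, -1.0]]
wrist_force: [0.0, -0.5, -0.6]
gripper_width: 56.4
grip_force: 12.0
```

play_rows --pt "0.02 -0.01 0 0 0 0" --pt "0.06 -0.03 0 0 0 0" --pt "0.12 -0.055 0 0 0 0" --pt "0.2 -0.095 0 0 0 0" --pt "0.29 -0.135 0 0 0 0" --pt "0.39 -0.185 0 0 0 0" --pt "0.49 -0.23 0 0 0 0" --pt "0.59 -0.28 0 0 0 0"

```text
time_s: 31.2
tool_pos: [543.2, -1.6, 123.7]
ee_rot: [[1.0, -0.001, -0.002], [-0.001, -1.0, 0.0], [-0.002, -0.0, -1.0]]
wrist_force: [0.3, -1.0, -1.3]
gripper_width: 56.6
grip_force: 12.0
```

play_rows --pt "0.1 -0.05 0 0 0 0" --pt "0.2 -0.095 0 0 0 0" --pt "0.3 -0.14 0 0 0 0" --pt "0.39 -0.18 0 0 0 0" --pt "0.47 -0.22 0 0 0 0" --pt "0.53 -0.25 0 0 0 0" --pt "0.57 -0.265 0 0 0 0" --pt "0.579 -0.2715 0 0 0 0"

```text
time_s: 32.0
tool_pos: [658.6, -55.7, 123.8]
ee_rot: [[1.0, -0.001, -0.001], [-0.001, -1.0, 0.0], [-0.001, -0.0, -1.0]]
wrist_force: [-0.2, -0.9, -0.7]
gripper_width: 56.2
grip_force: 12.0
```

play_rows --pt "0 0 0 0 0 0" --pt "0 0 -0.03 0 0 0" --pt "0 0 -0.1 0 0 0" --pt "0 0 -0.19 0 0 0" --pt "0 0 -0.27 0 0 0" --pt "0 0 -0.34 0 0 0" --pt "0 0 -0.38 0 0 0" --pt "0 0 -0.4 0 0 0"

```text
time_s: 32.8
tool_pos: [657.6, -55.1, 43.7]
ee_rot: [[1.0, -0.0, -0.002], [-0.0, -1.0, 0.0], [-0.002, -0.0, -1.0]]
wrist_force: [0.1, 0.2, -1.3]
gripper_width: 56.1
grip_force: 12.0
```

play_rows --pt "0 0 -0.01 0 0 0" --pt "0 0 -0.02 0 0 0" --pt "0 0 -0.03 0 0 0" --pt "0 0 -0.04 0 0 0" --pt "0 0 -0.05 0 0 0" --pt "0 0 -0.0575 0 0 0" --pt "0 0 -0.0625 0 0 0" --pt "0 0 -0.0625 0 0 0"

```text
time_s: 33.6
tool_pos: [658.4, -55.3, 32.7]
ee_rot: [[1.0, -0.0, 0.0], [-0.0, -1.0, -0.0], [0.0, 0.0, -1.0]]
wrist_force: [-1.0, -0.3, 1.1]
gripper_width: 56.1
grip_force: 12.0
```

play_rows --pt "0 0 0 0 0 0" --pt "0 0 0 0 0 0" --pt "0 0 0 0 0 0" --pt "0 0 0 0 0 0" --pt "0 0 0 0 0 0" --pt "0 0 0 0 0 0" --pt "0 0 0 0 0 0" --pt "0 0 0 0 0 0" --hand 1

```text
time_s: 34.4
tool_pos: [658.3, -55.3, 32.5]
ee_rot: [[1.0, -0.001, 0.0], [-0.001, -1.0, 0.0], [0.0, -0.0, -1.0]]
wrist_force: [-0.5, -0.3, 0.1]
gripper_width: 91.8
grip_force: 0.0
```

play_rows --pt "0 0 0.02 0 0 0" --pt "0 0 0.08 0 0 0" --pt "0 0 0.2 0 0 0" --pt "0 0 0.35 0 0 0" --pt "0 0 0.5 0 0 0" --pt "0 0 0.65 0 0 0" --pt "0 0 0.75 0 0 0" --pt "0 0 0.79 0 0 0"

```text
time_s: 35.2
tool_pos: [659.9, -55.7, 194.9]
ee_rot: [[1.0, -0.0, 0.006], [-0.0, -1.0, -0.002], [0.006, 0.002, -1.0]]
wrist_force: [0.4, -0.1, 1.3]
gripper_width: 92.0
grip_force: 0.0
```

play_rows --pt "0 0 0.1 0 0 0" --pt "0 0 0.3 0 0 0" --pt "0 0 0.5 0 0 0" --pt "0 0 0.5 0 0 0" --pt "0 0 0.5 0 0 0" --pt "0 0 0.5 0 0 0" --pt "0 0 0.5 0 0 0" --pt "0 0 0.5 0 0 0"

```text
time_s: 36.0
tool_pos: [657.6, -55.1, 288.8]
ee_rot: [[1.0, -0.0, -0.003], [-0.0, -1.0, 0.001], [-0.003, -0.001, -1.0]]
wrist_force: [-1.1, 0.1, 0.0]
gripper_width: 91.8
grip_force: 0.0
```

```bash
python3 look.py i wrist; python3 - <<'E'
from meas import *
s=load('i','wrist'); mats(s,(230,150,405,290))
m=mask(s,(18,100,50),(34,255,255));c=max(comps(m,50,(280,140,360,250)),key=len)
b=cv2.boundingRect(c);p=onz(s,[[b[0],b[1]+b[3]],[b[0]+b[2],b[1]+b[3]]],67);print(b,p,'yel ctr',p[0,0]+28,p[:,1].mean())
E
```

```text
green size [91.91218516 85.71334486] ctr [601.64628534  -8.23698682]
blue size [92.47173294 85.5331062 ] ctr [ 606.55775971 -103.89899808]
(296, 180, 50, 54) [[629.41289831 -25.92616211]
 [629.46402685 -83.92789406]] yel ctr 657.4128983063902 -54.92702808594695
```

View pics/i_wrist.png

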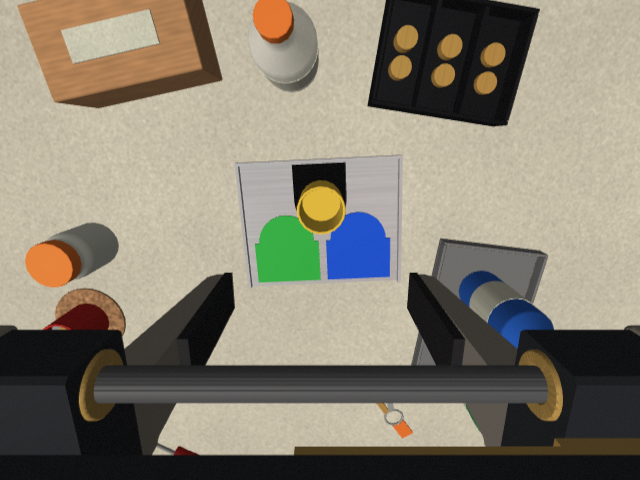

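The yellow cup stands on the black mat, measured at about (657.4,-54.9) against the disc centre at (658.3,-55.2). Now I fetch the green bottle back.

play_rows --pt "-0.1 -0.09 0 0 0 0" --pt "-0.25 -0.22 0 0 0 0" --pt "-0.42 -0.37 0 0 0 0" --pt "-0.59 -0.52 0 0 0 0" --pt "-0.75 -0.66 0 0 0 0" --pt "-0.88 -0.78 0 0 0 0" --pt "-0.97 -0.87 0 0 0 0" --pt "-1 -0.9 0 0 0 0"

```text
time_s: 36.85
tool_pos: [456.8, -236.6, 290.3]
ee_rot: [[1.0, -0.003, -0.0], [-0.003, -1.0, -0.0], [-0.0, 0.0, -1.0]]
wrist_force: [0.6, 0.3, 0.3]
gripper_width: 91.9
grip_force: 0.0
```

play_rows --pt "-0.1 -0.08 0 0 0 0" --pt "-0.1745 -0.143 0 0 0 0" --pt "-0.1745 -0.143 -0.1 0 0 0" --pt "-0.1745 -0.143 -0.28 0 0 0" --pt "-0.1745 -0.143 -0.46 0 0 0" --pt "-0.1745 -0.143 -0.6 0 0 0" --pt "-0.1745 -0.143 -0.67 0 0 0" --pt "-0.1745 -0.143 -0.68 0 0 0"

```text
time_s: 37.65
tool_pos: [422.9, -262.6, 152.7]
ee_rot: [[1.0, 0.0, -0.002], [0.0, -1.0, 0.003], [-0.002, -0.003, -1.0]]
wrist_force: [0.5, 0.7, -0.2]
gripper_width: 92.2
grip_force: 0.0
```

play_rows --pt "0 0 0 0 0 0" --pt "0 0 0 0 0 0" --pt "0 0 0 0 0 0" --pt "0 0 0 0 0 0" --pt "0 0 0 0 0 0" --pt "0 0 0 0 0 0" --pt "0 0 0 0 0 0" --pt "0 0 0 0 0 0" --hand 0 --newtons 30

```text
time_s: 38.45
tool_pos: [423.4, -263.7, 154.5]
ee_rot: [[1.0, -0.001, -0.0], [-0.001, -1.0, 0.0], [-0.0, -0.0, -1.0]]
wrist_force: [-0.5, 1.2, 1.4]
gripper_width: 35.3
grip_force: 30.0
```

play_rows --pt "0 0 0.02 0 0 0" --pt "0 0 0.06 0 0 0" --pt "0 0 0.13 0 0 0" --pt "0 0 0.22 0 0 0" --pt "0 0 0.31 0 0 0" --pt "0 0 0.37 0 0 0" --pt "0 0 0.4 0 0 0" --pt "0 0 0.4 0 0 0"

```text
time_s: 39.25
tool_pos: [423.7, -264.2, 235.5]
ee_rot: [[1.0, -0.0, 0.001], [-0.0, -1.0, -0.001], [0.001, 0.001, -1.0]]
wrist_force: [-1.0, -0.7, -5.9]
gripper_width: 35.4
grip_force: 30.0
```

play_rows --pt "0.01 0.02 0 0 0 0" --pt "0.04 0.06 0 0 0 0" --pt "0.09 0.13 0 0 0 0" --pt "0.15 0.21 0 0 0 0" --pt "0.22 0.31 0 0 0 0" --pt "0.29 0.42 0 0 0 0" --pt "0.365 0.53 0 0 0 0" --pt "0.44 0.64 0 0 0 0"

```text
time_s: 40.05
tool_pos: [511.7, -133.8, 233.5]
ee_rot: [[1.0, -0.0, -0.001], [-0.0, -1.0, 0.001], [-0.001, -0.001, -1.0]]
wrist_force: [-0.3, -0.0, -5.5]
gripper_width: 35.3
grip_force: 30.0
```

play_rows --pt "0.075 0.11 0 0 0 0" --pt "0.15 0.22 0 0 0 0" --pt "0.22 0.32 0 0 0 0" --pt "0.29 0.42 0 0 0 0" --pt "0.35 0.5 0 0 0 0" --pt "0.4 0.57 0 0 0 0" --pt "0.44 0.62 0 0 0 0" --pt "0.4515 0.6345 0 0 0 0"

```text
time_s: 40.85
tool_pos: [602.1, -7.7, 234.0]
ee_rot: [[1.0, 0.001, -0.001], [0.001, -1.0, 0.0], [-0.001, -0.0, -1.0]]
wrist_force: [-0.4, -0.0, -4.7]
gripper_width: 35.5
grip_force: 30.0
```

play_rows --pt "0 0 0 0 0 0" --pt "0 0 -0.03 0 0 0" --pt "0 0 -0.1 0 0 0" --pt "0 0 -0.18 0 0 0" --pt "0 0 -0.25 0 0 0" --pt "0 0 -0.31 0 0 0" --pt "0 0 -0.34 0 0 0" --pt "0 0 -0.355 0 0 0"

```text
time_s: 41.65
tool_pos: [601.2, -8.9, 162.4]
ee_rot: [[1.0, -0.001, -0.001], [-0.001, -1.0, 0.0], [-0.001, -0.0, -1.0]]
wrist_force: [-0.8, 0.6, -5.9]
gripper_width: 35.6
grip_force: 30.0
```

play_rows --pt "0 0 -0.005 0 0 0" --pt "0 0 -0.01 0 0 0" --pt "0 0 -0.017 0 0 0" --pt "0 0 -0.024 0 0 0" --pt "0 0 -0.03 0 0 0" --pt "0 0 -0.03 0 0 0" --pt "0 0 -0.03 0 0 0" --pt "0 0 -0.03 0 0 0"

```text
time_s: 42.45
tool_pos: [601.7, -9.0, 157.6]
ee_rot: [[1.0, -0.0, 0.0], [-0.0, -1.0, -0.0], [0.0, 0.0, -1.0]]
wrist_force: [1.0, -0.5, -5.1]
gripper_width: 35.3
grip_force: 30.0
```

```bash
python3 look.py j side; python3 -c "
import cv2
cv2.imwrite('pics/j.png',cv2.resize(cv2.imread('pics/j_side.png')[80:380,160:560],(800,600)))"
```

```text
(no output)
```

View pics/j.png

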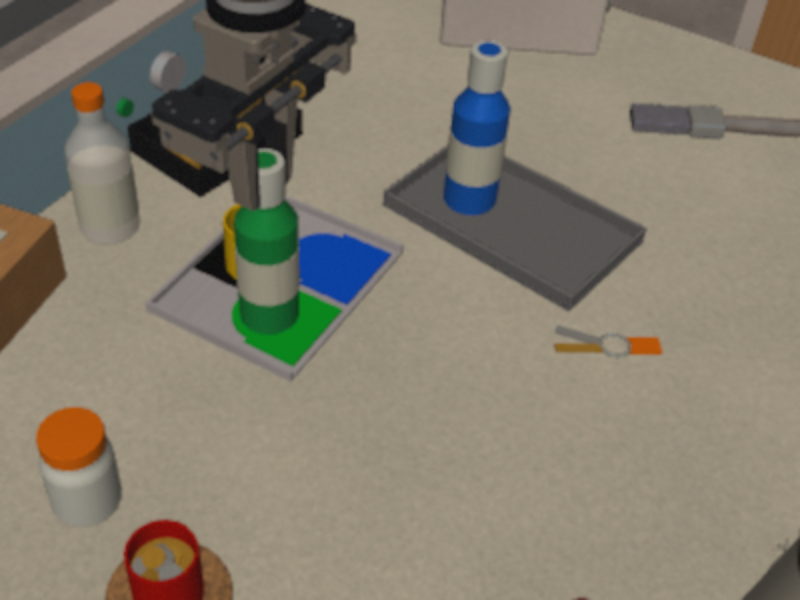

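Green stands over its mat, upright and centred. I release it and fetch blue.

play_rows --pt "0 0 -0.0025 0 0 0" --pt "0 0 -0.0045 0 0 0" --pt "0 0 -0.0045 0 0 0" --pt "0 0 -0.0045 0 0 0" --pt "0 0 -0.0045 0 0 0" --pt "0 0 -0.0045 0 0 0" --pt "0 0 -0.0045 0 0 0" --pt "0 0 -0.0045 0 0 0"

```text
time_s: 43.3
tool_pos: [602.2, -9.0, 157.6]
ee_rot: [[1.0, -0.0, 0.001], [-0.0, -1.0, -0.0], [0.001, 0.0, -1.0]]
wrist_force: [-1.8, 1.7, 5.9]
gripper_width: 35.6
grip_force: 30.0
```

play_rows --pt "0 0 0 0 0 0" --pt "0 0 0 0 0 0" --pt "0 0 0 0 0 0" --pt "0 0 0 0 0 0" --pt "0 0 0 0 0 0" --pt "0 0 0 0 0 0" --pt "0 0 0 0 0 0" --pt "0 0 0 0 0 0" --hand 1

```text
time_s: 44.1
tool_pos: [601.7, -9.0, 156.6]
ee_rot: [[1.0, -0.0, -0.0], [-0.0, -1.0, -0.0], [-0.0, 0.0, -1.0]]
wrist_force: [0.8, 0.3, -0.2]
gripper_width: 91.7
grip_force: 0.0
```

play_rows --pt "0 0 0.03 0 0 0" --pt "0 0 0.1 0 0 0" --pt "0 0 0.22 0 0 0" --pt "0 0 0.36 0 0 0" --pt "0 0 0.5 0 0 0" --pt "0 -0.05 0.6 0 0 0" --pt "-0.05 -0.2 0.66 0 0 0" --pt "-0.1 -0.4 0.6695 0 0 0"

```text
time_s: 44.9
tool_pos: [582.8, -89.0, 294.7]
ee_rot: [[1.0, 0.002, 0.006], [0.002, -1.0, -0.002], [0.006, 0.002, -1.0]]
wrist_force: [-0.0, -0.5, 0.4]
gripper_width: 92.1
grip_force: 0.0
```

play_rows --pt "-0.05 -0.2 0 0 0 0" --pt "-0.1 -0.4 0 0 0 0" --pt "-0.15 -0.6 0 0 0 0" --pt "-0.2 -0.8 0 0 0 0" --pt "-0.24 -0.92 0 0 0 0" --pt "-0.246 -0.944 0 0 0 0" --pt "-0.246 -0.944 0 0 0 0" --pt "-0.246 -0.944 0 0 0 0"

```text
time_s: 45.7
tool_pos: [533.0, -276.7, 291.2]
ee_rot: [[1.0, 0.001, 0.001], [0.001, -1.0, 0.0], [0.001, -0.0, -1.0]]
wrist_force: [-0.1, -0.3, 0.6]
gripper_width: 92.0
grip_force: 0.0
```

play_rows --pt "0 0 -0.05 0 0 0" --pt "0 0 -0.15 0 0 0" --pt "0 0 -0.3 0 0 0" --pt "0 0 -0.45 0 0 0" --pt "0 0 -0.56 0 0 0" --pt "0 0 -0.64 0 0 0" --pt "0 0 -0.68 0 0 0" --pt "0 0 -0.68 0 0 0"

```text
time_s: 46.5
tool_pos: [532.2, -277.0, 153.5]
ee_rot: [[1.0, 0.0, -0.001], [0.0, -1.0, 0.001], [-0.001, -0.001, -1.0]]
wrist_force: [0.1, -0.4, 0.2]
gripper_width: 91.7
grip_force: 0.0
```

play_rows --pt "0 0 0 0 0 0" --pt "0 0 0 0 0 0" --pt "0 0 0 0 0 0" --pt "0 0 0 0 0 0" --pt "0 0 0 0 0 0" --pt "0 0 0 0 0 0" --pt "0 0 0 0 0 0" --pt "0 0 0 0 0 0" --hand 0

```text
time_s: 47.3
tool_pos: [532.5, -277.6, 154.5]
ee_rot: [[1.0, -0.001, -0.0], [-0.001, -1.0, 0.0], [-0.0, -0.0, -1.0]]
wrist_force: [0.2, 1.3, -0.2]
gripper_width: 35.5
grip_force: 30.0
```

play_rows --pt "0 0 0.02 0 0 0" --pt "0 0 0.06 0 0 0" --pt "0 0 0.13 0 0 0" --pt "0 0 0.22 0 0 0" --pt "0 0 0.31 0 0 0" --pt "0 0 0.37 0 0 0" --pt "0 0 0.4 0 0 0" --pt "0 0 0.4 0 0 0"

```text
time_s: 48.1
tool_pos: [532.9, -278.1, 235.7]
ee_rot: [[1.0, -0.0, 0.001], [-0.0, -1.0, -0.001], [0.001, 0.001, -1.0]]
wrist_force: [0.2, 0.8, -3.8]
gripper_width: 35.1
grip_force: 30.0
```

play_rows --pt "0.02 0.04 0 0 0 0" --pt "0.06 0.13 0 0 0 0" --pt "0.12 0.27 0 0 0 0" --pt "0.19 0.43 0 0 0 0" --pt "0.26 0.6 0 0 0 0" --pt "0.32 0.74 0 0 0 0" --pt "0.355 0.83 0 0 0 0" --pt "0.369 0.864 0 0 0 0"

```text
time_s: 48.9
tool_pos: [606.2, -102.1, 233.1]
ee_rot: [[1.0, 0.002, -0.002], [0.002, -1.0, 0.002], [-0.002, -0.002, -1.0]]
wrist_force: [-0.5, -1.1, -3.4]
gripper_width: 35.1
grip_force: 30.0
```

play_rows --pt "0 0 0 0 0 0" --pt "0 0 -0.03 0 0 0" --pt "0 0 -0.1 0 0 0" --pt "0 0 -0.18 0 0 0" --pt "0 0 -0.25 0 0 0" --pt "0 0 -0.31 0 0 0" --pt "0 0 -0.34 0 0 0" --pt "0 0 -0.355 0 0 0"

```text
time_s: 49.7
tool_pos: [605.8, -104.9, 162.4]
ee_rot: [[1.0, -0.001, -0.001], [-0.001, -1.0, 0.0], [-0.001, -0.0, -1.0]]
wrist_force: [0.0, 0.5, -3.4]
gripper_width: 35.5
grip_force: 30.0
```

play_rows --pt "0 0 -0.006 0 0 0" --pt "0 0 -0.012 0 0 0" --pt "0 0 -0.02 0 0 0" --pt "0 0 -0.027 0 0 0" --pt "0 0 -0.0325 0 0 0" --pt "0 0 -0.0325 0 0 0" --pt "0 0 -0.0325 0 0 0" --pt "0 0 -0.0325 0 0 0"

```text
time_s: 50.5
tool_pos: [606.6, -105.0, 157.5]
ee_rot: [[1.0, -0.0, 0.001], [-0.0, -1.0, -0.0], [0.001, 0.0, -1.0]]
wrist_force: [-0.2, 1.3, -0.4]
gripper_width: 35.1
grip_force: 30.0
```

play_rows --pt "0 0 0 0 0 0" --pt "0 0 0 0 0 0" --pt "0 0 0 0 0 0" --pt "0 0 0 0 0 0" --pt "0 0 0 0 0 0" --pt "0 0 0 0 0 0" --pt "0 0 0 0 0 0" --pt "0 0 0 0 0 0" --hand 0.85

```text
time_s: 51.3
tool_pos: [606.3, -105.0, 157.0]
ee_rot: [[1.0, -0.0, 0.0], [-0.0, -1.0, 0.0], [0.0, -0.0, -1.0]]
wrist_force: [1.0, 0.4, 0.3]
gripper_width: 78.0
grip_force: 0.0
```

play_rows --pt "0 0 0.03 0 0 0" --pt "0 0 0.1 0 0 0" --pt "0 0 0.22 0 0 0" --pt "0 0 0.36 0 0 0" --pt "0 0 0.5 0 0 0" --pt "0 0 0.62 0 0 0" --pt "0 0 0.7 0 0 0" --pt "0 0 0.72 0 0 0"

```text
time_s: 52.1
tool_pos: [607.5, -105.4, 305.2]
ee_rot: [[1.0, -0.0, 0.006], [-0.0, -1.0, -0.002], [0.006, 0.002, -1.0]]
wrist_force: [-0.1, 0.1, -0.5]
gripper_width: 78.1
grip_force: 0.0
```

play_rows --pt "-0.1 -0.15 0 0 0 0" --pt "-0.25 -0.35 0 0 0 0" --pt "-0.4 -0.55 0 0 0 0" --pt "-0.55 -0.75 0 0 0 0" --pt "-0.7 -0.9 0 0 0 0" --pt "-0.8 -1 0 0 0 0" --pt "-0.8 -1 0 0 0 0" --pt "-0.8 -1 0 0 0 0"

```text
time_s: 52.9
tool_pos: [446.1, -304.9, 300.9]
ee_rot: [[1.0, -0.002, 0.0], [-0.002, -1.0, 0.001], [0.0, -0.001, -1.0]]
wrist_force: [0.1, -0.4, 0.3]
gripper_width: 78.0
grip_force: 0.0
```

```bash
python3 look.py k top side; python3 - <<'E'
from geo import *
b=(300,135,435,245)
for n,bs in [('top',[b,b]),('side',[(275,145,310,167),(305,115,345,140)])]:
    s=load('k',n)
    for col,lo,hi,bx in [('g',(45,100,40),(75,255,255),bs[0]),('b',(100,120,40),(125,255,255),bs[1])]:
        for c in comps(mask(s,lo,hi),20,bx)[:3]:
            if cv2.contourArea(c)<300: print(n,col,onz(s,cen(c),192),cv2.contourArea(c))
s=load('k','top');t=load('k','side')
c=comps(mask(s,(20,100,60),(34,255,255)),50,(340,140,400,200))
for x in c[:1]: print(cv2.boundingRect(x),onz(s,cen(x),40))
c=comps(mask(s,(5,150,150),(20,255,255)),15,(170,170,225,225));print('lid',[onz(s,cen(x),90) for x in c])
a=cv2.resize(s['frame'][130:330,140:440,::-1],(450,300));d=cv2.resize(t['frame'][100:400,180:530,::-1],(350,300));cv2.imwrite('pics/k.png',np.hstack([a,d]))
E
```

```text
top g [[601.42045989  -9.79132214]] 121.0
top b [[ 606.04829269 -105.82088151]] 125.0
side g [[602.33702902  -9.39288602]] 58.0
side b [[ 607.10569445 -106.04702504]] 48.5
(354, 152, 33, 36) [[657.90817801 -56.53389718]]
lid [array([[598.9756869 , 248.63850416]])]
```

View pics/k.png

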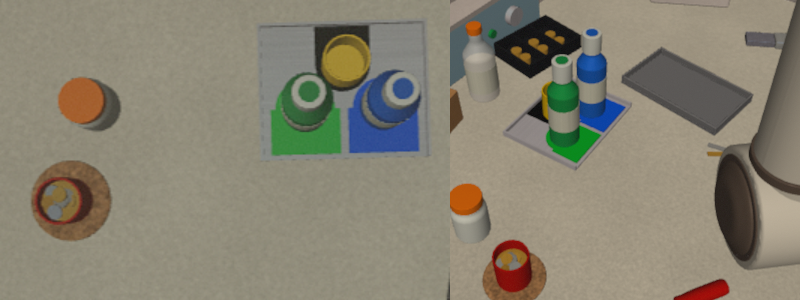

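The last picture shows both bottles upright on their own mats, yellow on the black mat and red on the cork. The jar is unmoved, and the gripper is clear of everything. All measured positions are within about 2 mm of their targets.

```bash
python3 -c "
from workcell import bot
print(bot.close_job())"
```

```text
the job is handed in; nothing more can be done
None
```

The job is handed in, with no verdict shown: by camera, red on the cork, yellow on the black mat and each bottle on its own mat, all upright and within about 2 mm of target, the jar unmoved.

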